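# Set the sliding stop of a tube jig

## Task

A square tube lies loose in the welding jig. Pull up the sprung red knob on the sliding stop and twist it a quarter turn so that it rests in its notch and stays up by itself with your hand off it; then slide the stop along until it holds the tube snugly against the blue end block, and twist the knob back so that its pin drops fully home into the hole there and locks the stop. Do not wrench the knob or ram the tube, and leave the other things on the bench where they are.

Things in the scene. Friction and masses are not known exactly. Their poses are not given: they have to be found in the camera images.
- jig: Fixed welding jig: grey base 420 x 120 x 12 mm with a steel index bar (top 22 mm up) drilled every 20 mm, a blue sliding stop and two tube rests. Origin: centre of its underside, on the bench. x runs along the bar towards the end block, z up. All parts of the jig keep this heading.
- carriage: Blue sliding stop, 132 long, 56 wide, top 30 mm above the bar; moves only along jig x (2.5 N of drag). Origin: on top of the bar (22 mm over the bench), under the knob's axis. Its steel stop face is 35 mm ahead (x) and 38 mm tall; its black handle post is 80 mm behind.
- knob: Red ribbed knob, 30 mm across, 24 tall, upright axis, white line on top along its cross pin. Origin: centre of its underside, 54 mm above the carriage origin when down. Under it a slotted steel sleeve, 24 mm across, its top 2 to 12 mm below the knob; inside it are the slot's walls (slot_side) and the hard stop of the pull (pull_stop).
- knob_pull (a joint): Pull of the knob, m; 0: pin home. Sprung down, 8 N at 0, 0.45 N/mm. The sleeve is screwed in to a depth that differs each time, so the cross pin leaves its slot at a pull of 9 to 19 mm, not known beforehand. Below that it must not be turned; 1.7 mm above that is a hard stop: feel for it. In its notch it stays 2.5 to 3 mm below where it left the slot, nose clear of the bar.
- knob_turn (a joint): Turn of the knob in the sleeve, rad, counterclockwise from above. About 0 (or pi): pin in the deep slot, can drop home. pi/2 either way: over the rest notch, 2.5 mm deep, which draws the pin in from 0.15 rad either side when let go. Between the two the pin rides on the sleeve's top.
- stop_slide (a joint): Position of the stop along jig x, m, from its starting hole (0) towards the tube. Holes every 0.020, 9.5 mm wide for an 8 mm nose with a 0.7 mm chamfer. The hole for this tube is at 0.060: with the tube seated the nose stands over it to within 1 mm. Travel -0.03 to 0.075.
- tube: Loose steel square tube, 160 long, 30 x 30 mm, 0.2 to 0.4 kg. Origin: centre of its underside, 22 mm over the bench on two rests with side lips (1.5 mm play), so it can only slide along jig x. Its own x is jig x. At the start it is 6 to 26 mm short of the end block.
- end_block: Blue upright fixed plate at the jig's +x end, 60 wide, 52 tall. Its frame is the jig's frame; the face that stops the tube is given by point end_face.
- knob_grip (a point): On the knob's axis, 14 mm above its underside (90 mm over the bench when down): where to grip it from above. Free space 57 mm all round the axis down to 40 mm above the bar.
- post_grip (a point): On the axis of the black upright handle post of the stop, 20 mm across, 86 mm over the bench, 16 mm below its top: grip it from above to slide the stop.
- stop_face (a point): Middle of the stop's steel face that meets the tube, 37 mm over the bench.
- end_face (a point): Point of the end block's face that the tube's far end meets, 37 mm over the bench.
- tube_far_end (a point): Centre of the tube's end towards the end block.
- tube_near_end (a point): Centre of the tube's end towards the sliding stop.
- magnet: Bystander: red welding magnet, 100 x 90 x 16 mm, flat on the bench. Origin: centre of its underside.
- pliers: Bystander: pliers with orange handles, 160 long, 16 mm high, flat on the bench. Origin: under its pivot.
- offcut: Bystander: dark steel channel offcut, 85 x 25 x 25 mm, on the bench. Origin: centre of its underside.
Mind the look-alikes: they are no part of the job. What is shaped like the tube but brown or turquoise is not meant.

How it is judged:
By the outcome, as a careful person would: the job done as asked, in the order asked, and still so for the second after the job is handed in, with the robot touching nothing.
It also fails if it takes over 67 s, if anything falls off the work surface, if the arm or the gripper's body presses on something with over 40 N, if the wrist force passes 120 N, or if a joint passes its speed limit or range.

## Robot

A 7-joint arm with a two-finger parallel gripper is mounted at the origin on the work surface. World frame = base frame: x ahead of the robot, y to its left, z up, the work surface at z = 0. Lengths are in mm, angles in rad, forces in N, time in s.
With the tool pointing down it reaches from about 400 to 900 mm from the base axis. Payload 5.6 kg.
Tool frame: the origin (TCP) lies midway between the tips of the shut fingers; the grasp point (between the pads) lies 19 mm behind it; z points along the fingers, y is the line along which they close (so a half turn about z gives the same grasp; the last joint's range is limited). The gripper opens to 92 mm and grips with 3 to 60 N. Pads are 20 mm wide; open, the fingers measure 128 mm over their backs; the gripper's body (75 mm by 189 mm) begins 69 mm behind the grasp point.
Start: joints at [-1.178, 0.468, -0.012, 1.603, 0.006, 1.071, -0.056], TCP at [274.428, 589.235, 214.592] pointing down, gripper open.
Joint ranges: [-2.53, 2.53], [-0.31, 2.02], [-1.57, 1.55], [0.28, 2.44], [-1.29, 4.43], [0.15, 1.84], [-2.92, 2.92]. Speed limits (rad/s): [2.57, 2.57, 3.14, 3.14, 3.14, 3.14, 3.14].

## Interface

Orientations are given as a rotation vector (axis times angle).
In Python, from cell import robot, grip, kin, viewer gives the robot as it stands. Calls block until the motion is done:
- robot.movep(position, orientation): joint-space move of the TCP to a pose.
- robot.servo_line(position, feed=150, rotation=None): straight line of the TCP; rotation=None keeps the orientation; feed is the mean speed in mm/s.
- robot.goto_joints(angles): joint-space move.
- grip(opening, newtons=None): opening from 0.0 (shut) to 1.0 (fully open); newtons is the grip in N (None keeps the last); returns when the fingers have stopped.
- robot.hold(seconds).
- kin.ik(position, orientation): joint angles nearest the present ones, or None.
- robot.observe(): the state.
- viewer.read_camera(name): name is "scene" or "top" or "wrist"; returns the picture (400x640x3 uint8, red, green, blue); there is no depth.
- viewer.camera_info(name): a dict with "camera_matrix" (3x3 intrinsics, pixels), "R" (3x3) and "t" (3): a world point X has camera coordinates R X + t. Camera axes: x right, y down, z forward; pixel columns grow to the right and rows downward; lengths in mm; the calibration is good to about 2 mm. A picture is of the moment at which its call begins: read the wrist's pose just before it. camera_info takes no time and is no camera call; for the wrist camera it gives the pose at the moment of the call.
A pose or a line that the arm cannot do raises robot.IKError and nothing moves.
- robot.job_done(): hands the job in; it is judged then, once.
Trained networks look in the newest picture that a camera, given by its name, has taken for a name from the list of things; names that differ only in an ending like _2 or _b are one class to them, and where a whole thing is asked for, a point or a joint stands for the part that bears it (a point fixed in the world has none). Each returns a list of dicts, best first, with "confidence" (0 to 1); they miss things now and then, are a little off and sometimes report something else, mostly with a low value. They report only what shows in the picture. A call takes as long as a camera call. They do not tell look-alikes from the thing itself.
- viewer.silhouettes(name, camera): "mask" (400x640 bool, what is visible of it).
- viewer.pinpoint(name, camera): "at" ([x, y, z] in mm, in the coordinates of the camera as it stood for that picture, good to about 4 mm: a listed point, or the origin of a listed thing).
The state is a dict: "t": time; "joints": joint angles; "joint_velocities": joint speeds; "joint_torque": joint torques, N m; "tcp_pos": TCP position; "tcp_rot": TCP orientation; "contact_force": force on the tool from outside, world axes, zero at the start; "wrist_torque": the same for the moment, N m; "grip_width": opening from 0.0 (shut) to 1.0 (fully open); "grip_force": force on a finger pad.
Only numpy, scipy, OpenCV 4.12 (cv2) and the standard library are available. Lean on these libraries where they do the work, as an engineer would, in place of code of your own. Each camera call takes 0.05 s, during which the arm holds its last target. There are 200 camera calls.

## Working session

There is one attempt and no reset: what is moved stays moved. The work goes in short steps, each a Python script; the robot and the scene stay as the last script left them, time stands still between calls to the robot, and variables do not carry over. Pictures are saved under pics/ and viewed, at most 10 in all, crops included, and the job is handed in when it is done.

```bash
mkdir -p pics; ls; cat > h.py <<'E'
import numpy as np, cv2
from cell import robot, grip, kin, viewer
def snap(cam,fn=None):
    info=viewer.camera_info(cam); im=viewer.read_camera(cam)
    if fn: cv2.imwrite('pics/'+fn,im[:,:,::-1])
    return info,im
def world(info,p): return np.array(info['R']).T@(np.array(p)-np.array(info['t']))
def pix(info,X):
    c=np.array(info['R'])@np.array(X)+np.array(info['t']); u=np.array(info['camera_matrix'])@c; return u[:2]/u[2]
def find(info,cam,names,n=3):
    for k in names:
        for d in viewer.pinpoint(k,cam)[:n]:
            w=world(info,d['at']); print(cam,k,round(d['confidence'],2),w.round(1),pix(info,w).round(0))
E
python3 - <<'E'
from h import *
s=robot.observe(); print({k:np.round(v,3) for k,v in s.items()})
N=['jig','carriage','knob_grip','post_grip','tube','stop_face','end_face','tube_far_end','tube_near_end']
for c in ['scene','top']:
    i,im=snap(c,c+'0.png'); find(i,c,N)
print(robot.observe()['t'])
E
```

```text
pics
{'t': np.float64(0.0), 'joints': array([-1.178,  0.468, -0.012,  1.604,  0.006,  1.071, -0.056]), 'joint_velocities': array([-0.   , -0.   , -0.001,  0.   , -0.001, -0.001, -0.   ]), 'joint_torque': array([ 1.0000e-03, -5.2057e+01, -1.2000e-02, -2.4374e+01, -5.7000e-02,
        1.7000e-02,  0.0000e+00]), 'tcp_pos': array([274.203, 588.711, 213.646]), 'tcp_rot': array([-6.790e-01, -3.067e+00,  3.000e-03]), 'contact_force': array([ 0.753, -0.788,  0.588]), 'wrist_torque': array([ 0.052,  0.015, -0.043]), 'grip_force': np.float64(0.0), 'grip_width': np.float64(0.998)}
scene jig 0.67 [591.9  51.3  -2.1] [297. 235.]
scene knob_grip 0.75 [593.  -21.9  87.2] [273. 192.]
scene post_grip 0.82 [591.5 -99.6  86.5] [252. 171.]
scene tube 0.95 [427.  349.2  -0.8] [447. 279.]
scene tube 0.79 [ 320.7 -146.4    2.4] [326. 132.]
scene tube 0.63 [586.5 145.9  17.8] [327. 256.]
scene stop_face 0.79 [585.4  11.3  39.4] [287. 212.]
scene stop_face 0.35 [780.7 108.1   1. ] [244. 305.]
scene end_face 0.88 [585.7 228.2  37.1] [355. 278.]
scene tube_far_end 0.89 [270.1 318.5  16. ] [481. 224.]
scene tub
[... 537 characters left out ...]
6.8 -101.1   88.2] [421. 147.]
top tube 0.85 [430.5 346.6   3. ] [195. 230.]
top tube 0.76 [264.9 239.6  -0.9] [244. 313.]
top tube 0.61 [587.4 143.9  16.6] [295. 156.]
top stop_face 0.72 [591.2  20.3  40.5] [355. 154.]
top end_face 0.87 [582.4 233.6  37.8] [250. 156.]
top end_face 0.52 [592.6 -18.3  77.6] [377. 149.]
top end_face 0.41 [592.8 -22.1  23. ] [374. 155.]
top tube_far_end 0.86 [406.6 274.3  14.6] [228. 242.]
top tube_far_end 0.85 [578.6 225.5  37.2] [254. 158.]
top tube_far_end 0.71 [273.1 320.6  13.3] [202. 309.]
top tube_near_end 0.85 [444.7 428.3  14.2] [153. 222.]
top tube_near_end 0.75 [261.7 153.7  13.9] [285. 316.]
top tube_near_end 0.67 [589.4  66.7  35.5] [332. 154.]
1.0
```

View pics/scene0.png

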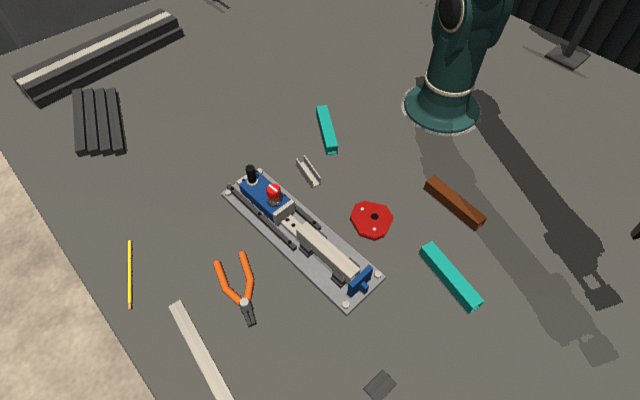

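View pics/top0.png

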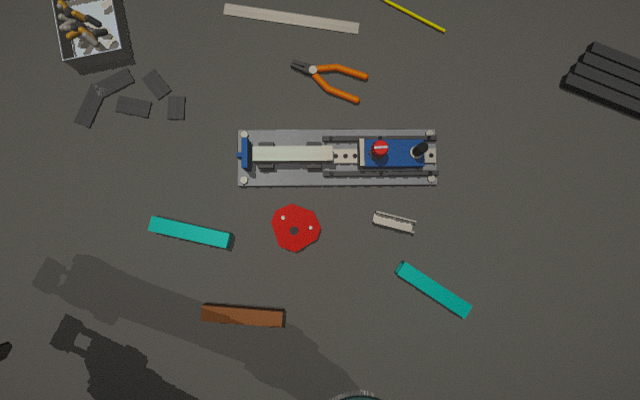

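```bash
cat >> h.py <<'E'
def ori(deg):
    p=np.radians(deg+90)/2; return np.pi*np.array([np.cos(p),np.sin(p),0])
def st():
    s=robot.observe(); print('t %.2f'%s['t'],s['tcp_pos'].round(1),'F',s['contact_force'].round(1),'M',s['wrist_torque'].round(2),'w %.3f g %.1f'%(s['grip_width'],s['grip_force']),'q7 %.2f'%s['joints'][6]); return s
E
python3 - <<'E'
from h import *
for psi in (0,180,-180): print(psi,kin.ik([594,-20,200],ori(psi)))
robot.movep([560,40,330],ori(0)); st()
i,im=snap('wrist','w1.png'); print('cam',world(i,[0,0,0]),i['R'][2])
find(i,'wrist',['knob_grip','post_grip','stop_face','end_face','tube_far_end','tube_near_end','jig'],2)
for k in ('jig','carriage'):
    for d in viewer.silhouettes(k,'wrist')[:1]:
        m=d['mask'].astype('uint8'); c,_=cv2.findContours(m,0,2); print(k,d['confidence'],m.sum(),cv2.minAreaRect(max(c,key=len)))
robot.movep([560,-60,280],ori(0)); st()
i,im=snap('wrist','w2.png'); print('cam',world(i,[0,0,0]))
find(i,'wrist',['knob_grip','post_grip','stop_face','tube_near_end','knob','carriage'],2)
st()
E
```

```text
0 [-0.46860618  0.42357387  0.5817211   1.78906285 -0.27012221  1.00904512
  0.21789039]
180 [-0.89887289  0.77373432  1.348424    1.8117999  -0.803132    1.24465318
 -2.45531913]
-180 [-0.89887289  0.77373432  1.348424    1.8117999  -0.803132    1.24465318
 -2.45531913]
t 3.25 [559.9  41.6 329.6] F [-0.   0.3 -0.2] M [-0.04  0.04 -0.02] w 1.002 g 0.0 q7 -0.01
cam [560.25758305 106.93779607 500.26799668] [-5.28581680e-04 -2.32181873e-01 -9.72672246e-01]
wrist knob_grip 0.66 [590.8 -20.1  93.4] [342. 219.]
wrist post_grip 0.91 [590.5 -94.5  85.1] [341. 266.]
wrist post_grip 0.39 [591.3  16.6  39.5] [341. 186.]
wrist stop_face 0.93 [588.8  16.1  39. ] [339. 186.]
wrist stop_face 0.4 [586.2 148.5  22.5] [338.  98.]
wrist end_face 0.77 [583.2 233.5  37.5] [338.  32.]
wrist end_face 0.18 [590.7  65.3  40.8] [341. 155.]
wrist tube_far_end 0.84 [585.1 226.6  36.9] [339.  38.]
wrist tube_far_end 0.72 [411.3 277.   20.1] [215.   2.]
wrist tube_near_end 0.95 [258.7 160.9  14.7] [122.  89.]
wrist tube_near_end 0.89 [591.8  69.1  35.3] [341. 152.]
wrist jig 0.88 [5.894e+02 5.460e+01 3.000e-01] [338. 159.]
jig 0.97 17252 ((342.5047607421875, 145.86151123046875), (272.03045654296875, 82.138427734375), 87.56334686279297)
carriage 0.7 3176 ((341.0, 233.0), (94.0, 38.0), 90.0)
t 4.28 [559.9 -60.5 279.8] F [0.8 0.4 0.5] M [-0.06  0.04 -0.  ] w 0.998 g 0.0 q7 0.21
cam [560.49213969   4.86538585 450.51613425]
wrist knob_grip 0.92 [590.  -17.7  92.4] [346. 146.]
wrist post_grip 0.86 [596.5 -95.4  87.9] [350. 209.]
wrist stop_face 0.62 [589.7  13.8  38.4] [343. 119.]
wrist tube_near_end 0.96 [587.6  63.1  36.9] [342.  79.]
wrist tube_near_end 0.62 [368.5 -74.6  13.8] [190. 182.]
wrist knob 0.75 [592.4 -20.7  74.9] [347. 148.]
wrist knob 0.54 [7.785e+02 1.143e+02 1.000e-01] [481.  43.]
wrist carriage 0.91 [595.3 -18.8  21.4] [346. 144.]
t 4.62 [560.3 -59.  280.4] F [-0.3  0.  -0.3] M [-0.01  0.06  0.01] w 1.004 g 0.0 q7 0.21
```

View pics/w1.png

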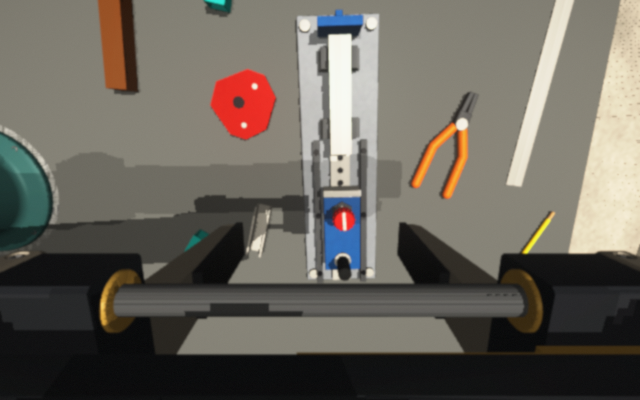

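View pics/w2.png

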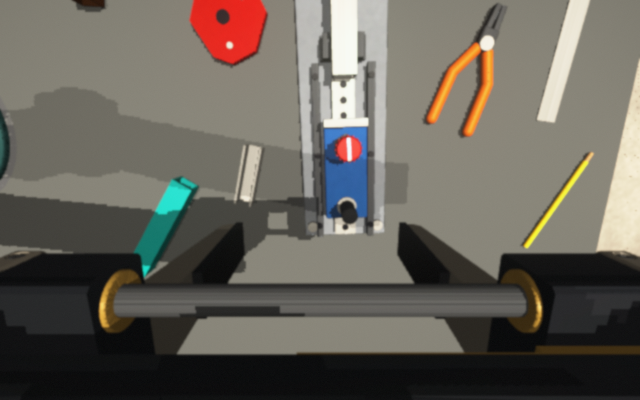

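```bash
python3 - <<'E'
from h import *
from scipy.optimize import least_squares
P=np.array([[593,-21.9],[591.5,-99.6],[586.5,145.9],[585.4,11.3],[585.7,228.2],[584.5,224.5],[591.6,62.1],[598.7,-18.7],[596.8,-101.1],[587.4,143.9],[591.2,20.3],[582.4,233.6],[578.6,225.5],[589.4,66.7],[590.8,-20.1],[590.5,-94.5],[588.8,16.1],[583.2,233.5],[585.1,226.6],[591.8,69.1],[590,-17.7],[596.5,-95.4],[589.7,13.8],[587.6,63.1]])
f=np.polyfit(P[:,1],P[:,0],1); print('line',f,'deg',90-np.degrees(np.arctan(f[0])), 'knob x',np.polyval(f,-19.5),'post x',np.polyval(f,-99.5))
def red(im,c,r=22):
    h=cv2.cvtColor(im,cv2.COLOR_BGR2HSV); m=((h[...,0]<8)|(h[...,0]>172))&(h[...,1]>120)&(h[...,2]>60)
    n,l,s,ct=cv2.connectedComponentsWithStats(m.astype('uint8')); b=min((k for k in range(1,n) if s[k,4]>20),key=lambda k:np.hypot(*(ct[k]-c))); return s[b],ct[b]
# current wrist view + the static ones; w1 reconstructed from its logged pose is skipped
obs=[]
for c,f0,g in (('scene','scene0.png',(273,192)),('top','top0.png',(380,147)),('wrist','w2.png',(348,148))):
    s,ct=red(cv2.imread('pics/'+f0),np.array(g)); bb=np.array([s[0]+s[2]/2-.5,s[1]+s[3]/2-.5]); print(c,s,ct); obs.append((viewer.camera_info(c),bb))
r=least_squares(lambda X:np.concatenate([pix(i,X)-p for i,p in obs]),[593,-20,88]); print('knob centre',r.x,r.fun.round(2))
E
```

```text
line [-3.28483718e-02  5.91102994e+02] deg 91.88139657784167 knob x 591.7435371239428 post x 594.3714068687847
scene [266 183  15  17 161] [273.0931677  191.74534161]
top [372 140  16  17 164] [379.51829268 148.04878049]
wrist [335 135  26  27 409] [347.38386308 148.32762836]
knob centre [592.5975776  -19.19695303  91.31478412] [ 0.93  0.03 -0.48 -0.27  0.23  0.62]
```

```bash
python3 - <<'E'
from h import *
K=np.array([592.4,-19.4])
grip(0.65)
robot.movep([*K,125],ori(1.8)); st()
robot.servo_line([*K,71.5],feed=80); st()
grip(0.0,6); s=st()
snap('scene','g1.png')
snap('wrist','g1w.png')
for y in (1.8,46.8,91.8,-88.2): print(y,kin.ik([*K,90],ori(y)))
E
python3 -c "
import cv2;a=cv2.imread('pics/g1.png')[120:300,180:420];b=cv2.imread('pics/g1w.png')
a=cv2.resize(a,None,fx=2.2,fy=2.2);cv2.imwrite('pics/g1c.png',a)"
```

```text
t 5.95 [593.1 -20.2 126. ] F [ 0.3 -0.3  0.9] M [-0.07 -0.    0.02] w 0.647 g 0.0 q7 0.29
t 6.77 [592.6 -19.6  71.6] F [ 0.9 -2.  -0.6] M [-0.09  0.    0.02] w 0.651 g 0.0 q7 0.33
t 7.33 [592.2 -19.3  71.7] F [-1.8 -0.2  3.1] M [-0.01  0.43 -0.03] w 0.328 g 6.0 q7 0.33
1.8 [-0.39596098  0.5601202   0.49200244  1.86632943 -0.3564229   0.8027732
  0.31479448]
46.8 [-0.24227217  0.53228542  0.28553133  1.8559613  -0.20431942  0.78174374
  0.96829345]
91.8 [-0.08860711  0.52310643  0.08434405  1.84516125 -0.06013647  0.77576922
  1.62966898]
-88.2 [-0.66369545  0.6835491   0.88686892  1.88260661 -0.67184827  0.9050369
 -0.98613761]
```

View pics/g1c.png

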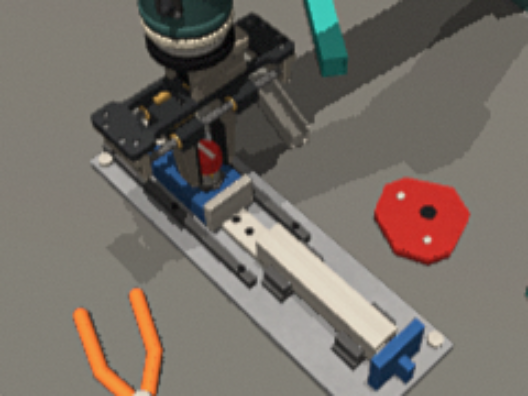

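```bash
cat >> h.py <<'E'
def avg(sec=0.1,n=5):
    z=[]
    for _ in range(n):
        robot.hold(sec/n); s=robot.observe(); z.append(np.r_[s['tcp_pos'],s['contact_force'],s['wrist_torque']])
    return np.mean(z,0)
E
python3 - <<'E'
from h import *
K=np.array([592.4,-19.4])
grip(0.0,40); st(); a0=avg(0.1); print(a0.round(2))
h=0; log=[]
while h<23:
    h+= 2 if h<6 else 0.5
    robot.servo_line([*K,71.5+h],feed=20); a=avg(0.06)
    log.append((h,a[2]-a0[2],a[5]-a0[5]))
    print(h,'dz %.2f'%(a[2]-a0[2]),a[3:].round(2))
    if h>5 and -(a[5]-a0[5])>8+0.45*h+7: break
st()
E
```

```text
t 7.64 [592.2 -19.3  71.7] F [-2.2  0.6  5.4] M [-0.02  0.73 -0.03] w 0.317 g 40.0 q7 0.33
[ 5.9222e+02 -1.9350e+01  7.1710e+01 -2.7200e+00  4.5000e-01  5.8100e+00
  1.0000e-02  7.2000e-01 -3.0000e-02]
2 dz 0.80 [ 2.3   0.24 -9.74 -0.06 -0.5  -0.  ]
4 dz 3.38 [  2.58   0.05 -10.94  -0.07  -0.51   0.02]
6 dz 5.78 [  1.62   0.32 -10.75  -0.02  -0.4    0.02]
6.5 dz 6.23 [  1.39   0.   -11.52  -0.02  -0.31  -0.02]
7.0 dz 6.72 [  1.63   0.23 -11.81  -0.    -0.27   0.  ]
7.5 dz 7.22 [ 1.610e+00  1.400e-01 -1.239e+01  0.000e+00 -1.800e-01 -1.000e-02]
8.0 dz 7.73 [ 9.600e-01  3.300e-01 -1.263e+01  4.000e-02 -1.200e-01 -1.000e-02]
8.5 dz 8.25 [  0.52   0.13 -12.09   0.05  -0.07   0.04]
9.0 dz 8.75 [ 6.000e-02  2.700e-01 -1.265e+01  5.000e-02  1.000e-02  0.000e+00]
9.5 dz 9.23 [  0.17   0.23 -13.18   0.1    0.08   0.03]
10.0 dz 9.73 [ -0.37   0.63 -13.5    0.11   0.16  -0.  ]
10.5 dz 10.24 [ -0.84   0.85 -13.22   0.13   0.22   0.  ]
11.0 dz 10.74 [ -0.96   0.81 -14.36   0.13   0.29  -0.02]
t 11.52 [592.2 -19.4  82.4] F [ -1.2   0.1 -13.6] M [ 0.14  0.28 -0.06] w 0.320 g 40.0 q7 0.32
```

```bash
python3 - <<'E'
from h import *
K=np.array([592.4,-19.4]); h=11.0
while h<24:
    h+=0.4
    robot.servo_line([*K,71.5+h],feed=20); a=avg(0.06)
    print(round(h,2),'z %.2f'%a[2],a[3:].round(2))
    if -a[5]>8.6+0.45*h+6: break
st()
E
```

```text
11.4 z 82.83 [ -0.76   0.42 -13.62   0.15   0.36  -0.03]
11.8 z 83.24 [ -1.76   0.55 -14.12   0.16   0.4   -0.  ]
12.2 z 83.64 [ -1.76   0.94 -14.33   0.17   0.45   0.02]
12.6 z 84.06 [ -2.35   0.93 -14.73   0.14   0.5   -0.  ]
13.0 z 84.46 [ -2.06   1.04 -14.83   0.17   0.57  -0.02]
13.4 z 84.85 [ -2.43   0.72 -14.97   0.18   0.63  -0.  ]
13.8 z 85.19 [ -2.69   1.23 -16.08   0.18   0.63  -0.  ]
14.2 z 85.41 [ -1.87   0.84 -19.34   0.18   0.4   -0.  ]
14.6 z 85.62 [-4.500e-01  7.800e-01 -2.416e+01  1.700e-01  7.000e-02 -1.000e-02]
t 14.14 [592.2 -19.4  85.6] F [ -0.3   0.9 -23.9] M [ 0.13  0.04 -0.02] w 0.318 g 40.0 q7 0.32
```

```bash
python3 - <<'E'
from h import *
K=np.array([592.4,-19.4]); Z=71.5+13.1
robot.servo_line([*K,Z],feed=20); print(avg(0.06).round(2))
for d in (5,10,15,25,40,55,70,80,90):
    robot.servo_line([*K,Z],feed=20,rotation=ori(1.8+d)); a=avg(0.06)
    print(d,a.round(2))
    if abs(a[8])>0.35 or -a[5]>24 or -a[5]<8: print('STOP');break
st()
E
```

```text
[ 5.9227e+02 -1.9380e+01  8.5010e+01 -3.3400e+00  1.3900e+00 -1.5210e+01
  2.3000e-01  8.8000e-01  1.0000e-02]
5 [ 5.9212e+02 -1.9380e+01  8.4860e+01 -4.7200e+00  1.5800e+00 -1.3850e+01
  2.8000e-01  1.1100e+00 -0.0000e+00]
10 [ 5.9198e+02 -1.9410e+01  8.4610e+01 -5.0500e+00  1.0400e+00 -1.4050e+01
  3.0000e-01  1.1600e+00  3.0000e-02]
15 [ 5.9185e+02 -1.9460e+01  8.4520e+01 -4.9900e+00  1.0700e+00 -1.4830e+01
  2.7000e-01  1.2000e+00 -1.0000e-02]
25 [ 5.9157e+02 -1.9580e+01  8.4410e+01 -5.4300e+00  1.2100e+00 -1.4210e+01
  2.8000e-01  1.2400e+00  0.0000e+00]
40 [ 5.9121e+02 -1.9810e+01  8.4260e+01 -6.4500e+00  1.2600e+00 -1.4110e+01
  2.6000e-01  1.4000e+00 -1.0000e-02]
55 [ 5.9092e+02 -2.0130e+01  8.4120e+01 -6.4700e+00  1.0300e+00 -1.4200e+01
  2.4000e-01  1.4700e+00 -0.0000e+00]
70 [ 5.9071e+02 -2.0510e+01  8.4010e+01 -6.8400e+00  4.6000e-01 -1.4200e+01
  1.4000e-01  1.5500e+00 -0.0000e+00]
80 [ 5.9064e+02 -2.0810e+01  8.3940e+01 -6.7600e+00  1.0000e-02 -1.4110e+01
  6.0000e-02  1.5400e+00 -1.0000e-02]
90 [ 5.9061e+02 -2.1080e+01  8.3900e+01 -7.1600e+00 -4.0000e-01 -1.4250e+01
  2.0000e-02  1.5700e+00 -1.0000e-02]
t 17.76 [590.6 -21.1  83.9] F [ -7.4   0.2 -14.3] M [ 0.02  1.59 -0.  ] w 0.318 g 40.0 q7 1.63
```

```bash
python3 - <<'E'
from h import *
K=np.array([590.7,-21.0])
robot.servo_line([*K,84.2],feed=20); print(avg(0.06).round(2))
for z in (83.5,82.5,81.5,81,80.5,80,79.5,79,78.5):
    robot.servo_line([*K,z],feed=20); a=avg(0.06)
    print(z,a.round(2))
    if a[5]>-2: break
st()
E
```

```text
[ 5.9061e+02 -2.1770e+01  8.4120e+01 -3.8300e+00 -3.7000e-01 -1.5510e+01
  8.0000e-02  8.7000e-01  0.0000e+00]
83.5 [ 5.9063e+02 -2.1740e+01  8.3460e+01 -4.1500e+00 -1.5800e+00 -1.4640e+01
 -2.8000e-01  9.6000e-01 -1.0000e-02]
82.5 [ 5.9064e+02 -2.1710e+01  8.2480e+01 -4.5300e+00 -2.9200e+00 -1.4240e+01
 -5.7000e-01  9.9000e-01 -2.0000e-02]
81.5 [ 5.9065e+02 -2.1660e+01  8.1530e+01 -4.4800e+00 -2.6200e+00 -1.4240e+01
 -5.7000e-01  1.0300e+00 -3.0000e-02]
81 [ 5.9066e+02 -2.1680e+01  8.1110e+01 -4.5800e+00 -2.4500e+00 -1.3460e+01
 -5.7000e-01  1.0700e+00 -1.0000e-02]
80.5 [ 5.9065e+02 -2.1660e+01  8.0650e+01 -4.8700e+00 -3.1100e+00 -1.2730e+01
 -5.7000e-01  1.1200e+00 -2.0000e-02]
80 [ 5.9066e+02 -2.1660e+01  8.0500e+01 -5.4500e+00 -2.7000e+00 -1.0550e+01
 -5.6000e-01  1.3300e+00 -2.0000e-02]
79.5 [ 5.9068e+02 -2.1670e+01  8.0390e+01 -7.1300e+00 -2.5900e+00 -7.6300e+00
 -5.7000e-01  1.5600e+00 -0.0000e+00]
79 [ 5.907e+02 -2.166e+01  8.029e+01 -8.140e+00 -2.710e+00 -5.220e+00
 -5.600e-01  1.790e+00 -1.000e-02]
78.5 [ 5.9073e+02 -2.1670e+01  8.0210e+01 -9.0100e+00 -2.4400e+00 -1.9900e+00
 -5.9000e-01  2.0200e+00 -1.0000e-02]
t 20.69 [590.7 -21.7  80.2] F [-9.9 -1.4 -1.7] M [-0.58  2.1  -0.02] w 0.316 g 40.0 q7 1.64
```

```bash
python3 - <<'E'
from h import *
grip(0.55); st()
robot.servo_line([590.7,-21.5,130],feed=120); st()
i,im=snap('scene','r1.png'); find(i,'scene',['knob_grip','post_grip'],1)
P=np.array([594.8,-101.0])
robot.movep([*P,125],ori(91.8))
i,im=snap('wrist','r1w.png'); find(i,'wrist',['knob_grip','post_grip'],1)
st()
a=cv2.imread('pics/r1.png')[140:240,200:340]; b=cv2.imread('pics/r1w.png')
cv2.imwrite('pics/r1c.png',np.hstack([cv2.resize(a,(420,300)),cv2.resize(b,(380,300))]))
E
```

```text
t 21.19 [591.6 -20.8  79.1] F [-0.3 -0.4 -0.6] M [0.07 0.02 0.01] w 0.548 g 0.0 q7 1.64
t 21.77 [590.5 -21.4 129.8] F [-0.3  0.7  0.3] M [ 0.05 -0.03 -0.03] w 0.551 g 0.0 q7 1.63
scene knob_grip 0.46 [596.2 -19.4  95.7] [272. 191.]
scene post_grip 0.94 [596.1 -99.9  82.9] [251. 173.]
wrist knob_grip 0.95 [591.5 -21.5  99.6] [440. 224.]
wrist post_grip 0.7 [592.7 -99.9  85.9] [324. 217.]
t 22.49 [594.8 -99.3 124.6] F [-0.2  1.2  0.1] M [ 0.06 -0.01  0.01] w 0.550 g 0.0 q7 1.78
```

View pics/r1c.png

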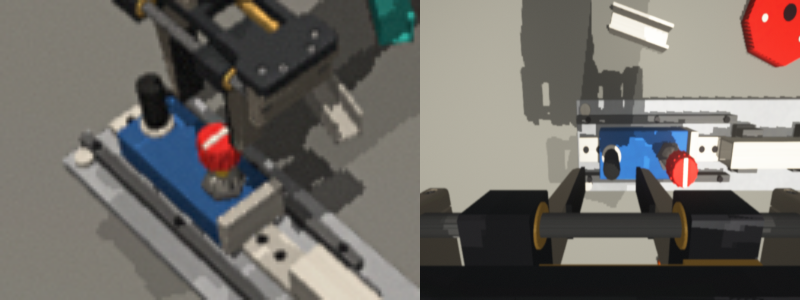

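```bash
python3 - <<'E'
from h import *
P=np.array([594.6,-100.6]); u=np.array([-0.0328,0.9995])
robot.servo_line([*P,68],feed=80); st()
grip(0.0,20); s=st(); a0=avg(0.06); print(a0.round(2))
P=P+u*((a0[:2]-P)@u)
robot.servo_line([*(P+u*40),68],feed=60); print(avg(0.06).round(2))
d=40
while d<68:
    d+=1
    robot.servo_line([*(P+u*d),68],feed=25); a=avg(0.05)
    if d>50 or d%4==0: print(d,'along %.2f'%((a[:2]-P)@u),a[3:].round(2))
    if a[4]<-11: break
st()
E
```

```text
t 23.36 [ 594.9 -100.7   68.3] F [ 0.6 -0.2  0.6] M [ 0.02 -0.06  0.04] w 0.551 g 0.0 q7 1.78
t 23.93 [ 594.7 -101.    68.3] F [-0.2 -1.8  2.1] M [-0.18  0.06  0.08] w 0.210 g 20.0 q7 1.78
[ 5.9477e+02 -1.0092e+02  6.8280e+01 -4.6000e-01 -9.1000e-01  1.7500e+00
 -1.9000e-01  5.0000e-02  4.0000e-02]
[ 5.9345e+02 -5.8730e+01  6.8230e+01 -9.1000e-01  2.4600e+00  5.3300e+00
  4.5000e-01  1.6000e-01  1.0000e-02]
44 along 43.64 [ 0.27 -2.1   5.17 -0.47  0.06  0.  ]
48 along 47.65 [-0.04 -2.46  5.29 -0.46  0.07  0.01]
51 along 50.64 [-0.14 -2.28  5.42 -0.46  0.06 -0.01]
52 along 51.63 [-0.11 -1.62  4.61 -0.47  0.05  0.01]
53 along 52.64 [-0.36 -2.42  5.54 -0.47  0.03  0.01]
54 along 52.99 [-0.41 -2.92  5.22 -0.71  0.03  0.  ]
55 along 53.88 [ 0.31 -4.21  5.45 -0.89  0.01  0.01]
56 along 54.95 [ 0.16 -4.19  5.16 -0.85 -0.01 -0.  ]
57 along 55.95 [-0.12 -4.27  5.23 -0.88 -0.02 -0.01]
58 along 56.96 [ 0.01 -4.3   5.5  -0.85  0.    0.02]
59 along 57.97 [-0.11 -4.24  5.17 -0.88  0.01  0.01]
60 along 58.96 [ 0.08 -4.01  5.17 -0.89 -0.01  0.01]
61 along 59.96 [ 0.4  -4.33  4.97 -0.88 -0.02  0.02]
62 along 60.28 [-0.11 -5.53  4.89 -1.12 -0.04  0.  ]
63 along 60.28 [ 0.15 -7.09  4.9  -1.5  -0.07  0.04]
64 along 60.29 [ 0.99 -9.15  4.78 -1.84 -0.1   0.05]
65 along 60.29 [  0.84 -10.88   4.82  -2.2   -0.15   0.02]
66 along 60.31 [  0.87 -12.7    4.39  -2.58  -0.15   0.04]
t 32.40 [592.9 -40.6  68.2] F [  0.5 -12.5   4.8] M [-2.59 -0.2   0.04] w 0.208 g 20.0 q7 1.67
```

```bash
python3 - <<'E'
from h import *
u=np.array([-0.0328,0.9995]); P=np.array([594.6,-100.9])
robot.servo_line([*(P+u*62),68],feed=40); st()
grip(0.5); s=st()
robot.servo_line([592.7,-40.6,125],feed=150)
K=np.array([590.3,39.1])
robot.movep([*K,125],ori(91.8)); 
i,im=snap('wrist','k2.png'); find(i,'wrist',['knob_grip','stop_face','tube_near_end','tube_far_end','end_face'],1)
i,im=snap('top'); find(i,'top',['knob_grip','post_grip'],1)
st()
E
```

```text
t 32.65 [592.9 -40.7  68.2] F [ 0.3 -6.1  5.6] M [-1.07 -0.03  0.02] w 0.208 g 20.0 q7 1.68
t 33.21 [592.4 -38.7  67.8] F [0.5 0.3 0. ] M [ 0.05  0.01 -0.01] w 0.497 g 0.0 q7 1.68
wrist knob_grip 0.66 [589.7  41.5  99.5] [321. 225.]
wrist stop_face 0.59 [587.   78.3  40. ] [363. 202.]
wrist tube_near_end 0.63 [589.6  76.8  36.8] [361. 204.]
wrist tube_far_end 0.89 [582.7 234.4  40.7] [544. 203.]
wrist end_face 0.7 [583.4 236.7  39.6] [546. 204.]
top knob_grip 0.67 [592.8  43.4  98.9] [346. 146.]
t 34.61 [590.3  38.4 125. ] F [ 0.7  1.6 -0.2] M [ 0.06  0.01 -0.01] w 0.502 g 0.0 q7 1.53
```

View pics/k2.png

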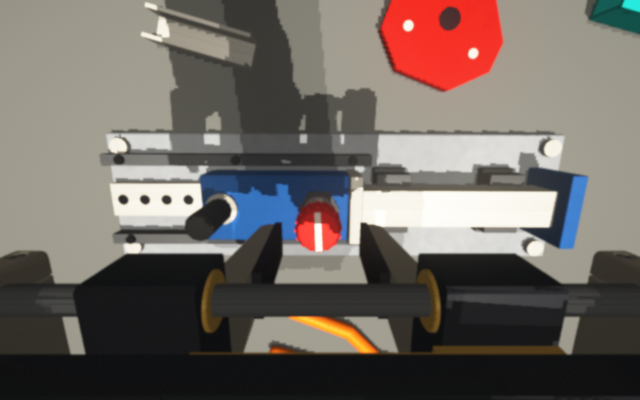

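```bash
python3 - <<'E'
from h import *
K=np.array([590.3,40.1])
robot.servo_line([*K,80.5],feed=80); st()
grip(0.0,6); st()
grip(0.0,40); a0=avg(0.06); print(a0.round(2))
z=80.5
for z in [82,83,83.4,83.8,84.2,84.6,85,85.4,85.8,86.2,86.6]:
    robot.servo_line([*K,z],feed=20); a=avg(0.06); print(z,a.round(2))
    if -a[5]>18.5: break
st()
E
```

```text
t 35.32 [590.4  40.1  80.4] F [0.1 0.2 1.3] M [ 0.07 -0.06 -0.06] w 0.498 g 0.0 q7 1.53
t 35.70 [590.7  39.2  81. ] F [-0.4 -3.   1.9] M [-0.51 -0.01 -0.03] w 0.322 g 6.0 q7 1.53
[ 5.9074e+02  3.9330e+01  8.0970e+01  1.4000e-01 -3.6500e+00  3.9800e+00
 -8.2000e-01  1.0000e-02 -0.0000e+00]
82 [ 5.9066e+02  3.9350e+01  8.1230e+01  3.7200e+00 -4.2000e+00 -4.7200e+00
 -9.1000e-01 -7.7000e-01 -2.0000e-02]
83 [590.62  39.35  81.45   5.32  -4.11 -10.14  -0.84  -1.25  -0.  ]
83.4 [590.6   39.34  81.55   6.35  -3.79 -11.66  -0.82  -1.41  -0.  ]
83.8 [ 5.9062e+02  3.9330e+01  8.1860e+01  6.3700e+00 -4.0800e+00 -1.2910e+01
 -8.3000e-01 -1.4800e+00  3.0000e-02]
84.2 [ 5.9062e+02  3.9340e+01  8.2200e+01  6.6700e+00 -3.8000e+00 -1.3060e+01
 -8.2000e-01 -1.5100e+00 -1.0000e-02]
84.6 [ 5.9061e+02  3.9340e+01  8.2560e+01  6.6000e+00 -4.0400e+00 -1.3130e+01
 -8.0000e-01 -1.5300e+00 -1.0000e-02]
85 [ 5.906e+02  3.935e+01  8.293e+01  6.700e+00 -3.890e+00 -1.315e+01
 -7.900e-01 -1.520e+00 -2.000e-02]
85.4 [ 5.906e+02  3.934e+01  8.330e+01  6.930e+00 -3.610e+00 -1.351e+01
 -8.000e-01 -1.560e+00  2.000e-02]
85.8 [ 5.906e+02  3.934e+01  8.368e+01  6.490e+00 -3.740e+00 -1.389e+01
 -8.100e-01 -1.580e+00  2.000e-02]
86.2 [ 5.906e+02  3.933e+01  8.405e+01  7.210e+00 -3.940e+00 -1.407e+01
 -7.900e-01 -1.570e+00 -1.000e-02]
86.6 [ 5.906e+02  3.934e+01  8.443e+01  6.920e+00 -3.470e+00 -1.406e+01
 -8.200e-01 -1.590e+00 -1.000e-02]
t 39.17 [590.6  39.3  84.4] F [  6.5  -2.9 -14.1] M [-0.82 -1.61 -0.02] w 0.317 g 40.0 q7 1.53
```

```bash
python3 - <<'E'
from h import *
K=np.array([590.3,40.1])
for z in np.arange(87,90,0.4):
    robot.servo_line([*K,z],feed=20); a=avg(0.06); print(round(z,2),a.round(2))
    if -a[5]>18.5: break
st()
E
```

```text
87.0 [ 5.906e+02  3.934e+01  8.480e+01  7.050e+00 -3.790e+00 -1.484e+01
 -7.900e-01 -1.610e+00 -1.000e-02]
87.4 [ 5.9059e+02  3.9340e+01  8.5180e+01  7.6300e+00 -3.6500e+00 -1.4940e+01
 -7.8000e-01 -1.6400e+00  2.0000e-02]
87.8 [ 5.9061e+02  3.9340e+01  8.5560e+01  6.8100e+00 -3.9600e+00 -1.4990e+01
 -7.8000e-01 -1.6800e+00 -2.0000e-02]
88.2 [ 5.9059e+02  3.9340e+01  8.5920e+01  7.3800e+00 -4.1300e+00 -1.4890e+01
 -8.0000e-01 -1.6700e+00 -1.0000e-02]
88.6 [ 5.9058e+02  3.9340e+01  8.6150e+01  7.9000e+00 -4.0500e+00 -1.6330e+01
 -7.7000e-01 -1.7700e+00  1.0000e-02]
89.0 [ 5.9058e+02  3.9330e+01  8.6290e+01  8.3700e+00 -3.7800e+00 -1.7860e+01
 -7.8000e-01 -1.9300e+00 -3.0000e-02]
89.4 [ 5.9056e+02  3.9330e+01  8.6410e+01  9.1400e+00 -3.1300e+00 -1.9930e+01
 -7.5000e-01 -2.1000e+00 -4.0000e-02]
t 41.21 [590.6  39.3  86.4] F [  8.9  -2.3 -20.6] M [-0.76 -2.09 -0.01] w 0.319 g 40.0 q7 1.53
```

```bash
python3 - <<'E'
from h import *
K=np.array([590.3,40.1]); zc=87.5; T=85.2
robot.servo_line([*K,zc],feed=20); a=avg(0.08); print(a.round(2))
for d in (85,80,73,65,57,49,41,33,25,18,12,6,0):
    zc+=0.8*np.clip(T-a[2],-.6,.6)
    robot.servo_line([*K,zc],feed=20,rotation=ori(1.8+d)); a=avg(0.06)
    print(d,round(zc,2),a.round(2))
    if abs(a[8])>0.4 or -a[5]>24 or -a[5]<7: print('STOP');break
st()
E
```

```text
[ 5.9058e+02  3.9340e+01  8.5130e+01  7.8300e+00 -3.6300e+00 -1.4960e+01
 -8.0000e-01 -1.6900e+00  3.0000e-02]
85 87.56 [ 5.9059e+02  3.9300e+01  8.5240e+01  7.4200e+00 -3.7200e+00 -1.5150e+01
 -8.1000e-01 -1.6800e+00  3.0000e-02]
80 87.52 [ 5.9059e+02  3.9300e+01  8.5260e+01  7.2300e+00 -4.3000e+00 -1.4940e+01
 -8.4000e-01 -1.6500e+00 -3.0000e-02]
73 87.47 [ 5.9058e+02  3.9240e+01  8.5250e+01  7.3100e+00 -3.9800e+00 -1.4540e+01
 -8.9000e-01 -1.5900e+00 -3.0000e-02]
65 87.44 [ 5.9059e+02  3.9190e+01  8.5230e+01  6.9300e+00 -4.6300e+00 -1.4480e+01
 -9.5000e-01 -1.6200e+00  1.0000e-02]
57 87.41 [ 5.9057e+02  3.9150e+01  8.5210e+01  6.6500e+00 -4.6300e+00 -1.4410e+01
 -9.6000e-01 -1.6200e+00 -1.0000e-02]
49 87.4 [ 5.9056e+02  3.9110e+01  8.5210e+01  7.4800e+00 -5.0100e+00 -1.4150e+01
 -1.0000e+00 -1.5900e+00  2.0000e-02]
41 87.39 [ 5.9052e+02  3.9060e+01  8.5190e+01  6.8000e+00 -4.9700e+00 -1.4530e+01
 -1.0300e+00 -1.6100e+00 -1.0000e-02]
33 87.4 [ 5.9049e+02  3.9050e+01  8.5200e+01  6.9300e+00 -5.2300e+00 -1.4790e+01
 -1.0500e+00 -1.5700e+00 -1.0000e-02]
25 87.41 [ 5.9046e+02  3.9010e+01  8.5200e+01  6.6100e+00 -4.7800e+00 -1.4710e+01
 -1.1000e+00 -1.5400e+00  1.0000e-02]
18 87.41 [ 5.9043e+02  3.8990e+01  8.5210e+01  6.6100e+00 -5.0400e+00 -1.4660e+01
 -1.1200e+00 -1.5200e+00 -2.0000e-02]
12 87.4 [ 5.904e+02  3.895e+01  8.519e+01  6.370e+00 -4.780e+00 -1.463e+01
 -1.150e+00 -1.490e+00 -2.000e-02]
6 87.41 [590.37  38.94  85.2    6.2   -5.09 -14.64  -1.2   -1.45   0.  ]
0 87.41 [ 5.9033e+02  3.8920e+01  8.5200e+01  6.3800e+00 -5.2700e+00 -1.4550e+01
 -1.1900e+00 -1.4100e+00 -4.0000e-02]
t 45.66 [590.3  38.9  85.2] F [  6.   -5.7 -14.8] M [-1.2  -1.42 -0.01] w 0.318 g 40.0 q7 0.21
```

```bash
python3 - <<'E'
from h import *
K=np.array([590.3,40.0]); zc=87.4
for zc in [86.6,85.8,85,84,83,82,80.5,79,77.5,76.5,75.5,74.5,73.5,72.5,71.5,70.5]:
    robot.servo_line([*K,zc],feed=25); a=avg(0.05); print(zc,a.round(2))
    if a[5]>-3.5: break
st()
E
```

```text
86.6 [ 5.9033e+02  3.8950e+01  8.4380e+01  6.5400e+00 -4.9300e+00 -1.4860e+01
 -1.1500e+00 -1.4500e+00  1.0000e-02]
85.8 [ 5.9032e+02  3.8950e+01  8.3610e+01  6.1900e+00 -5.2600e+00 -1.4490e+01
 -1.1500e+00 -1.4100e+00  3.0000e-02]
85 [ 5.9034e+02  3.8930e+01  8.2850e+01  5.8400e+00 -4.6700e+00 -1.4170e+01
 -1.1400e+00 -1.4000e+00  1.0000e-02]
84 [590.34  38.93  81.91   6.2   -4.49 -13.74  -1.13  -1.35   0.  ]
83 [ 5.9033e+02  3.8940e+01  8.0960e+01  6.0300e+00 -4.6600e+00 -1.3620e+01
 -1.1500e+00 -1.3200e+00 -1.0000e-02]
82 [ 5.9035e+02  3.8950e+01  8.0020e+01  5.4800e+00 -4.7400e+00 -1.2730e+01
 -1.1600e+00 -1.2800e+00 -2.0000e-02]
80.5 [ 5.9034e+02  3.8930e+01  7.8590e+01  5.3300e+00 -4.5600e+00 -1.2280e+01
 -1.1500e+00 -1.2200e+00  2.0000e-02]
79 [590.35  38.95  77.18   5.71  -5.15 -11.52  -1.12  -1.17   0.  ]
77.5 [ 5.9035e+02  3.8940e+01  7.5760e+01  5.0800e+00 -4.7100e+00 -1.1220e+01
 -1.1300e+00 -1.1300e+00  1.0000e-02]
76.5 [ 5.9034e+02  3.8950e+01  7.4810e+01  5.1400e+00 -4.4100e+00 -1.0630e+01
 -1.1500e+00 -1.0900e+00  2.0000e-02]
75.5 [590.34  38.95  73.88   4.9   -4.99 -10.1   -1.13  -1.01  -0.  ]
74.5 [ 5.9035e+02  3.8960e+01  7.2930e+01  4.4800e+00 -4.7200e+00 -9.6600e+00
 -1.1100e+00 -9.8000e-01  1.0000e-02]
73.5 [ 5.9038e+02  3.8960e+01  7.2720e+01  2.5600e+00 -5.0500e+00 -3.8900e+00
 -1.1900e+00 -5.3000e-01 -0.0000e+00]
72.5 [ 5.904e+02  3.896e+01  7.265e+01 -5.000e-01 -4.970e+00  2.860e+00
 -1.220e+00  9.000e-02  2.000e-02]
t 49.74 [590.4  39.   72.6] F [ 0.1 -5.2  2.5] M [-1.24  0.11  0.04] w 0.316 g 40.0 q7 0.22
```

```bash
python3 - <<'E'
from h import *
robot.servo_line([590.4,39.3,72.8],feed=25); st()
grip(0.55); st()
robot.servo_line([590.4,39.3,150],feed=120)
robot.movep([560,20,280],ori(0)); robot.hold(0.2); st()
i,im=snap('wrist','f.png'); find(i,'wrist',['knob_grip','stop_face','tube_near_end','tube_far_end','end_face'],1)
i,im=snap('top'); find(i,'top',['knob_grip'],1); i,im=snap('scene'); find(i,'scene',['knob_grip'],1)
E
```

```text
t 49.99 [590.4  39.   72.7] F [-0.2 -3.8  0.8] M [-1.06 -0.11 -0.02] w 0.317 g 40.0 q7 0.22
t 50.49 [590.3  39.7  72.7] F [ 0.1  0.6 -0.5] M [-0.05  0.03  0.02] w 0.550 g 0.0 q7 0.22
t 52.08 [559.3  20.3 278.2] F [-1.6 -0.3  0.2] M [-0.06  0.02  0.02] w 0.551 g 0.0 q7 0.07
wrist knob_grip 0.66 [587.4  41.4  92. ] [345. 165.]
wrist stop_face 0.91 [588.6  78.3  38.9] [343. 132.]
wrist tube_near_end 0.97 [368.3 -76.9  16.9] [195. 237.]
wrist tube_far_end 0.25 [588.1 -35.4  88.9] [344. 226.]
top knob_grip 0.62 [590.8  39.4  90.4] [348. 148.]
scene knob_grip 0.67 [591.3  39.3  87. ] [292. 208.]
```

View pics/f.png

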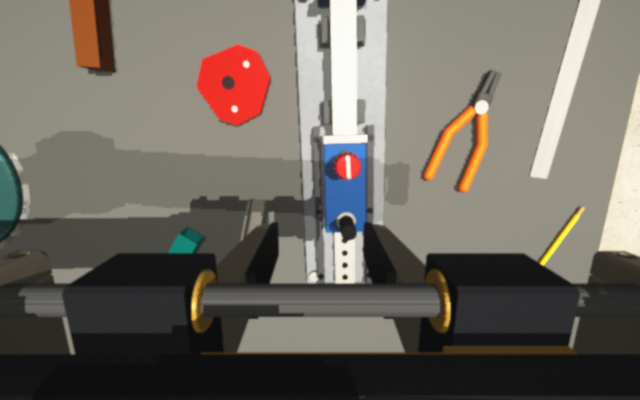

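The knob at (347,166) is down (grip point about 90 mm up) with its line along the bar. The stop face at (345,138) sits against the tube, and the bystanders in view have not moved.

```bash
python3 -c "
from h import *
print(robot.job_done())"
```

```text
the job is handed in; nothing more can be done
None
```

I handed the job in at about 52 s of the 67 s allowed: the tube is seated against the end block, the stop is at its 60 mm hole, and the knob's pin is down and locked.

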